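# Twist the top funnel off its nest and set it in the jar

### The arm

A 7-joint arm with a two-finger parallel gripper is mounted at the origin on a cart in front of the work surface, level with it; the furniture and walls round the work are solid. World frame = base frame: x ahead of the robot, y to its left, z up, the work surface at z = 0. Lengths are in m, angles in rad, forces in N, time in s.
With the tool pointing down it reaches from about 0.425 to 0.925 m from the base axis. Payload 6.8 kg.
Tool frame: the origin (TCP) lies on the centre line of the jaws, within the pads' length; the fingertips stand 11 mm ahead of it and the grasp point (between the pads) lies 8 mm behind it; z points along the fingers, y is the direction in which the jaws open and shut (so a half turn about z gives the same grasp; the last joint's range is limited). The gripper opens to 85 mm and grips with 20 to 120 N. Pads are 22 mm wide; open, the fingers measure 114 mm over their backs; the gripper's body (76 mm by 85 mm) begins 54 mm behind the grasp point. The pads swing forward as they close: fully open they stand 13 mm farther back than shut.
Start: joints at [1.013, 0.477, 0.022, 1.555, -0.011, 1.109, -0.083], TCP at [0.293, -0.608, 0.242] pointing down, gripper open.
Joint ranges: [-2.96, 2.96], [-0.34, 2.1], [-1.41, 1.46], [0.24, 2.44], [-1.37, 4.51], [0.17, 1.92], [-2.96, 2.96]. Speed limits (rad/s): [2.39, 2.39, 3.14, 3.14, 3.14, 3.14, 3.14].

### API

Orientations are given as a rotation vector (axis times angle).
In Python, from bench import r gives the robot as it stands.
- The arm moves only by the tool send_rows, never from a script. Its argument "deltas" is a list of rows, each a list of 7 numbers: the opening, from 0 (shut) to 1 (fully open), then the shift along the tool's x, y, z as a fraction of full scale, then the turn, a rotation vector about the tool's x, y, z as a fraction of full scale. In form: [[hand, x, y, z, ax, ay, az], ...]. A call has 1 to 20 rows; each row is the pose to reach, as a shift and turn from the pose commanded when the call began, along the tool's axes at that moment, turning the shorter way round; what a row does not reach only later rows make up. Full scale, the value 1, is 150 mm for a shift and 180 degrees for a turn. A row lasts 1/12 s, in which the tool goes at most 41.7 mm and 7.16 degrees, less where a joint would pass 70% of its speed; a pose out of reach is approached as far as the arm can. A call with a number of a shift or a turn outside -1 to 1 is refused whole. A call with a gripper value outside its range is refused whole. The fingers move at their own pace and stop on an object; "squeeze" is the grip in N (left out, the last holds). Time passes only in rows, so rows that repeat a pose let the fingers close. It gives the time, the measured TCP pose, the force and the opening at its end, in the units of the state.
- r.get_obs(): the state, without advancing time (a new reading comes with each control period).
- r.grab_frame(name): name is "scene" or "top"; returns a dict with "pixels" (400x640x3 uint8, red, green, blue), "camera_matrix" (3x3 intrinsics, pixels), "rvec" (rotation vector, rad) and "tvec" (3), from world to camera coordinates, as OpenCV has them. Camera axes: x right, y down, z forward; pixel columns grow to the right and rows downward; lengths in m; the calibration is good to about 2 mm. A picture is of the moment at which its call begins. There is no depth.
- r.hand_in(): hands the job in, once; it reports no verdict.
The state is a dict: "clock": time; "joints": joint angles; "qvel": joint speeds; "tau": joint torques, N m; "tcp_pos": TCP position; "orientation": TCP orientation; "contact_force": force on the tool from outside, world axes, zero at the start; "moment": the same for the moment, N m; "grip_width": finger opening in m.
Only numpy, scipy, OpenCV 4.12 (cv2) and the standard library are available. Lean on these libraries where they do the work, as an engineer would, in place of code of your own. Each camera call takes 0.05 s, during which the arm holds its last target. There are 200 camera calls.

### The job

Get the jar ready for filling: swing the dust shutter well clear of its mouth, and take the top funnel off the nested pair, twisting it anticlockwise to unlock it as you lift, and set it spout-down in the jar's mouth, fully home and upright. The lower funnel must stay down in its stand, and the two bottles and the solder spool close by must not be knocked over or shoved about.

Things in the scene. Friction and masses are not known exactly. Their poses are not given: they have to be found in the camera images.
- top_funnel: Upper of two identical grey plastic funnels, 84 mm tall, 0.09 kg. Origin on its axis at the spout tip, z up to the wide end. Spout 18 mm in diameter at the tip, 23 mm at z = 28 mm, then a cone; a skirt of 50 mm diameter hangs round the cone at z = 34 to 50 mm; the collar, 59 mm in diameter, runs from z = 50 to 84 mm. At the start its origin is 34 mm above the lower one's, yaw the same.
- top_grip (a point): On the top funnel's axis, 70 mm above its spout tip, axes as the funnel. Here two flat ribbed grip pads, 24 mm wide, 26 mm tall (56 to 82 mm above the tip), lie on the collar's own +y and -y sides, 64 mm apart over their faces: grip there.
- top_lug (a point): Middle of one of the top funnel's two opposite 6 mm lugs, which stand out of its skirt to 30.5 mm radius, 37 mm above the tip, at -25 (this one) and 155 degrees from its +x. At the start both are locked in L-shaped slots in the lower collar, with 2 mm of play up, 1.5 mm down. Unturned, a lift drags the lower funnel along.
- lower_slot (a point): Middle of the upward-open end of the lower funnel's slot for that lug, at the rim, 18 degrees from its +x. The top funnel must turn 45 degrees anticlockwise seen from above (40 to 52 will do, a stop comes at about 55) to bring its lugs under the open ends; then it lifts straight out.
- lower_funnel: Lower funnel, identical to the top one (same frame). The top funnel plugs its collar; its own lugs sit in straight, upward-open slots of the stand, so it cannot turn but can be lifted out. Seated, its origin is 12 mm above the stand's origin. It must stay there.
- stand: Aluminium stand fixed to the bench: 76 mm round base, upright tube of 59 mm diameter, 62 mm high. Origin at the centre of its underside, z up. Rims above this origin: tube 62 mm, lower funnel 96 mm, top funnel 130 mm. In some starts the stand and the filling station have exchanged places.
- station: Filling station fixed to the bench: base plate 118 x 78 x 6 mm with a white plastic jar (68 mm diameter, shoulder at 70 mm) upright at the origin (centre of its underside, z up) and a 12 mm steel post, 106 mm high, 55 mm from the jar's axis along the station's own +x, which carries the dust shutter.
- jar_mouth (a point): Centre of the jar's mouth, on the rim of its neck, 105 mm above the station's origin; z up. The neck is a straight round bore of 26 mm diameter, 33 mm deep, 34 mm outside. A funnel set in it comes to rest on its cone with its spout tip 30 mm below this point.
- shutter (a joint): Dust shutter: dark steel disc of 39 mm diameter on a flat arm, 2 to 5 mm above the jar's rim, swinging about the post. 0 = over the mouth; grows to 1.75 rad as it opens, anticlockwise seen from above (disc towards the station's -y). Starts at 0 to 0.25; moves with a push under 2 N at the pin and stays where left. The funnel passes from 0.75 rad; 1.2 and more leaves good room.
- shutter_pin (a point): Top centre of the upright pin in the middle of the shutter disc, 12 mm diameter, standing 22 mm above the disc, 55 mm from the hinge axis; push the shutter here.
- shutter_hinge (a point): Point on the shutter's vertical hinge axis, 2 mm above the height of the jar's rim.
- flux_bottle: Slim white dropper bottle with a green tip, 21 mm diameter, 123 mm tall, standing about 90 mm from the stand's axis. Origin at the centre of its underside.
- cleaner_bottle: White dropper bottle with a black tip, 27 mm diameter, 133 mm tall, standing about 85 mm from the jar's axis. Origin at the centre of its underside.
- solder_spool: Spool of solder wire standing on end, 40 mm diameter, 50 mm tall, about 73 mm from the jar's axis. Origin at the centre of its underside.

How it is judged:
On the way:
1. the top funnel is clear of the lower one, which is still seated in the stand (z of top_funnel in the frame of lower_funnel above 0.088 m and z of lower_funnel in the frame of stand below 0.0155 m and horizontal distance between lower_funnel and stand below 0.004 m and angle between lower_funnel's own z axis and vertical below 0.06 rad), for 0.1 s.
At the end, for the whole second after the job is handed in: Top funnel at rest in the jar's mouth: spout tip 26 mm or more below the rim (30 is home), within 6 mm of the axis, tilt under 0.12 rad; shutter open over 0.6 rad; lower funnel seated in its stand: raised under 3.5 mm, within 4 mm of its axis, tilt under 0.06 rad (horizontal distance between top_funnel and jar_mouth below 0.006 m and z of top_funnel in the frame of jar_mouth below -0.026 m and angle between top_funnel's own z axis and vertical below 0.12 rad and linear speed of top_funnel below 0.02 m/s and value of joint shutter above 0.6 rad and z of lower_funnel in the frame of stand below 0.0155 m and horizontal distance between lower_funnel and stand below 0.004 m and angle between lower_funnel's own z axis and vertical below 0.06 rad); the robot touches nothing.
It fails at once if the lower funnel is pulled up out of the stand by more than 15 mm (z of lower_funnel in the frame of stand above 0.027 m).
It fails at once if the flux bottle is knocked over or moved more than 30 mm (distance of flux_bottle from where it was at the start of the episode above 0.03 m or angle between flux_bottle's own z axis and vertical above 0.5 rad).
It fails at once if the cleaner bottle is knocked over or moved more than 30 mm (distance of cleaner_bottle from where it was at the start of the episode above 0.03 m or angle between cleaner_bottle's own z axis and vertical above 0.5 rad).
It fails at once if the solder spool is knocked over or moved more than 30 mm (distance of solder_spool from where it was at the start of the episode above 0.03 m or angle between solder_spool's own z axis and vertical above 0.5 rad).
It also fails if it takes over 58 s, if anything falls off the work surface, if the arm or the gripper's body presses on something with over 40 N, if the wrist force passes 120 N, or if a joint passes its speed limit or range.

## Working session

There is one attempt and no reset: what is moved stays moved. The work goes in short steps, Python scripts to look and compute and a tool call to move; the robot and the scene stay as the last step left them, time stands still between calls to the robot, and variables do not carry over. Pictures are saved under pics/ and viewed, about 8 in all and at most 12, crops included, and the job is handed in when it is done.

Besides the shell and the picture viewer there is one more tool, called after "Request:" in YAML: its name, and indented under it one key for each argument. send_rows: Moves the arm, as the interface text tells. Shift numbers are shares of 150 mm and turn numbers shares of 180 degrees, none past 1 either way. Its arguments: {"type":"object","properties":{"deltas":{"type":"array","items":{"type":"array","items":{"type":"number"}}},"squeeze":{"type":"number"}},"required":["deltas"]}

```bash
mkdir -p pics; ls
python3 - <<'E'
from bench import r
import cv2,numpy as np
for n in("scene","top"):
    f=r.grab_frame(n); cv2.imwrite(f"pics/{n}0.png",f["pixels"][:,:,::-1]); R=cv2.Rodrigues(np.array(f["rvec"]))[0]
    print(n,np.round(f["camera_matrix"],1).tolist(),np.round(-R.T@np.array(f["tvec"]).ravel(),3),np.round(R,2).tolist())
print(r.get_obs())
E
```

```text
pics
scene [[501.0, 0.0, 318.1], [0.0, 501.0, 204.8], [0.0, 0.0, 1.0]] [0.09  0.182 0.813] [[-0.66, -0.75, -0.0], [-0.56, 0.5, -0.66], [0.5, -0.44, -0.75]]
top [[401.4, 0.0, 319.3], [0.0, 401.4, 197.5], [0.0, 0.0, 1.0]] [ 0.42  -0.226  0.959] [[0.02, -1.0, -0.02], [-0.99, -0.02, -0.15], [0.15, 0.02, -0.99]]
{'clock': 0.1, 'joints': array([ 1.01287656,  0.47774725,  0.02236371,  1.55634501, -0.01150344,
        1.10929198, -0.08307831]), 'qvel': array([-0.00093504, -0.00238514,  0.00112344, -0.00261041, -0.00101532,
        0.00050971,  0.00064579]), 'tau': array([ 5.26880453e-03, -5.97763538e+01,  1.61428269e+00, -2.81952488e+01,
        1.29148189e-02,  5.06723023e-03,  1.07052799e-05]), 'tcp_pos': array([ 0.29325047, -0.60740345,  0.24140653]), 'orientation': array([-3.06091374e+00, -7.00312186e-01,  7.77024356e-04]), 'contact_force': array([ 0.01587702, -0.69887719,  0.27731071]), 'moment': array([ 0.03944792,  0.03315597, -0.0222368 ]), 'grip_width': 0.08555658566260055}
```

View pics/scene0.png

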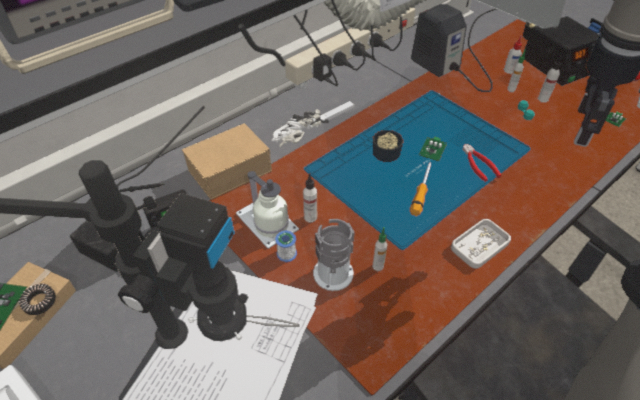

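View pics/top0.png

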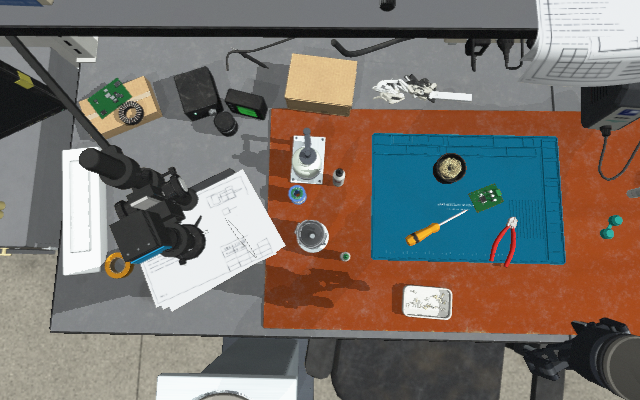

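Scene: the station is around (268,215) with the stand/funnels at (333,255). Top: jar at (308,157), funnel at (312,235). I'll zoom in on both.

Run:
```python
import cv2,numpy as np
a=cv2.imread("pics/scene0.png")[165:300,225:400]; b=cv2.imread("pics/top0.png")[120:270,265:365]
a=cv2.resize(a,None,fx=2.57,fy=2.57,interpolation=3);b=cv2.resize(b,None,fx=3.45,fy=3.45,interpolation=3)
# zoom 4x top / scene
a=cv2.resize(cv2.imread("pics/scene0.png")[165:300,235:395],(640,540),interpolation=2)
b=cv2.resize(cv2.imread("pics/top0.png")[120:265,265:365],(400,580),interpolation=2)
h=np.zeros((580,800,3),np.uint8)
h[:580,:400]=b; a=cv2.resize(a,(400,338)); 
a=cv2.resize(cv2.imread("pics/scene0.png")[165:300,240:395],(400,348),interpolation=2)
h[:348,400:]=a
cv2.imwrite("pics/crop1.png",h)
```

```text
(no output)
```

View pics/crop1.png

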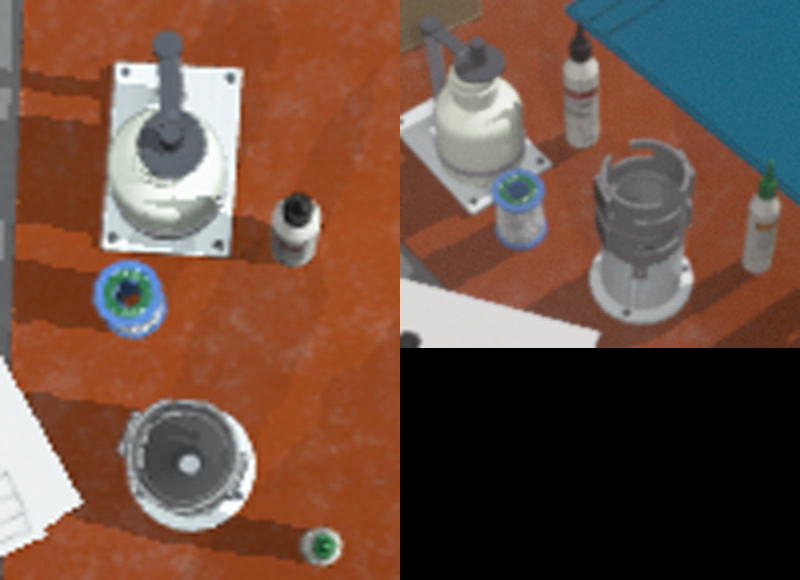

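The top crop (4x, offset 265,120) shows the pin at (172,135), the post at (168,45), the funnel rim around (187,460) and possible pads at (130,435) and (242,485). I need a closer look at the funnel for its yaw.

Run:
```python
import cv2,numpy as np
a=cv2.resize(cv2.imread("pics/scene0.png")[214:294,308:358],(375,600),interpolation=2)
b=cv2.resize(cv2.imread("pics/top0.png")[214:256,292:332],(400,420),interpolation=2)
h=np.zeros((600,800,3),np.uint8)
h[:420,:400]=b; h[:,400:775]=a
cv2.imwrite("pics/crop2.png",cv2.convertScaleAbs(h,alpha=1.4))
```

```text
(no output)
```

View pics/crop2.png

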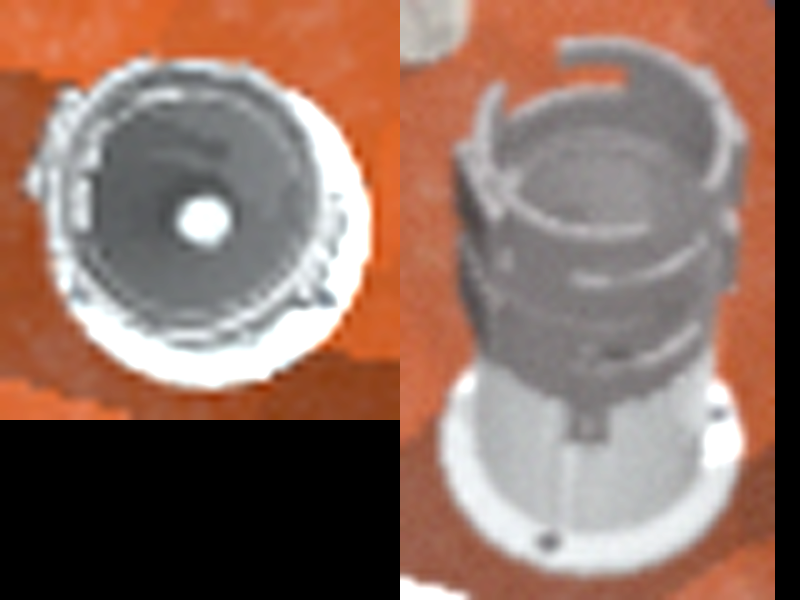

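```bash
cat > h.py <<'E'
import numpy as np,cv2,json
from scipy.optimize import least_squares
from bench import r
def cam(n,f=None):
    f=f or r.grab_frame(n); R=cv2.Rodrigues(np.array(f["rvec"]))[0]; t=np.array(f["tvec"]).ravel()
    return dict(K=np.array(f["camera_matrix"]),R=R,t=t,C=-R.T@t,img=f["pixels"])
def ray(c,p):
    p=np.atleast_2d(p).astype(float); d=np.c_[p,np.ones(len(p))]@np.linalg.inv(c["K"]).T@c["R"]
    return d/np.linalg.norm(d,axis=1)[:,None]
def onz(c,p,z):
    d=ray(c,p); return c["C"]+d*((z-c["C"][2])/d[:,2])[:,None]
def tri(c1,p1,c2,p2):
    A=[];b=[]
    for c,p in((c1,p1),(c2,p2)):
        d=ray(c,p)[0];P=np.eye(3)-np.outer(d,d);A.append(P);b.append(P@c["C"])
    x,_,_,_=np.linalg.lstsq(np.vstack(A),np.hstack(b),rcond=None)
    return x,[float(np.linalg.norm(P@x-q)) for P,q in zip(A,b)]
def circ(c,p,z):
    q=onz(c,p,z)[:,:2]
    s=least_squares(lambda v:np.hypot(*(q-v[:2]).T)-v[2],[*q.mean(0),.03])
    return s.x,np.sqrt(np.mean(s.fun**2))
def px(c,X):
    return cv2.projectPoints(np.atleast_2d(X).astype(float),cv2.Rodrigues(c["R"])[0],c["t"],c["K"],None)[0][:,0]
E
python3 - <<'E'
from h import *
S=cam("scene");T=cam("top")
cs=lambda L:[((x-400)/7.5+308-.4,y/7.5+214-.4) for x,y in L]
ct=lambda L:[(x/10+292-.4,y/10+214-.4) for x,y in L]
c4=lambda L:[(x/4+265-.4,y/4+120-.4) for x,y in L]
cs1=lambda L:[((x-400)/2.58+240-.3,y/2.58+165-.3) for x,y in L]
rs=cs([(560,45),(620,38),(680,55),(720,85),(500,190),(560,225),(640,237),(705,190)])
rt=ct([(110,80),(150,60),(240,70),(300,110),(325,180),(320,230),(280,300),(180,330),(100,290)])
for z in(.12,.13,.14): print(z,"S",np.round(circ(S,rs,z)[0],4),circ(S,rs,z)[1],"T",np.round(circ(T,rt,z)[0],4),circ(T,rt,z)[1])
bs=cs([(440,440),(470,510),(550,565),(640,575),(710,530),(742,450)])
bt=ct([(320,100),(360,160),(370,230),(340,320),(280,365),(200,385),(120,360),(80,325)])
for z in(0.0,.006,.01): print("base",z,np.round(circ(S,bs,z)[0],4),np.round(circ(T,bt,z)[0],4))
ax=circ(T,rt,.13)[0][:2]; axs=circ(S,rs,.13)[0][:2]
# slots
q=onz(S,cs([(530,65),(680,215)]),.13)[:,:2]; print("slot dir",np.degrees(np.arctan2(*(q-axs)[:, ::-1].T)))
l=onz(S,cs([(587,425)]),.049)[0,:2];print("lug",np.degrees(np.arctan2(*(l-axs)[::-1])),np.hypot(*(l-axs)))
p=onz(S,cs([(478,165),(735,145)]),.128)[:,:2];print("padsS",np.degrees(np.arctan2(*(p-axs)[:,::-1].T)),np.hypot(*(p-axs).T))
p=onz(T,ct([(52,135),(330,245)]),.12)[:,:2];print("padsT",np.degrees(np.arctan2(*(p-ax)[:,::-1].T)),np.hypot(*(p-ax).T))
print("pin",tri(S,cs1([(478,42)])[0],T,c4([(171,130)])[0]))
print("post",tri(S,cs1([(432,25)])[0],T,c4([(167,42)])[0]))
pl=onz(T,c4([(115,64),(242,69),(102,250),(233,254)]),.006);print("plate",np.round(pl,4))
print("cleaner top",tri(S,cs1([(579,28)])[0],T,c4([(299,204)])[0]),"flux",tri(S,cs1([(769,165)])[0],T,c4([(324,542)])[0]))
print("spool",np.round(onz(T,c4([(128,287)]),.05),4),np.round(onz(S,cs1([(519,190)]),.05),4))
E
```

```text
0.12 S [ 0.4809 -0.2027  0.0296] 0.0009529482461168592 T [ 0.4718 -0.191   0.0285] 0.0005506696529141329
0.13 S [ 0.4752 -0.1972  0.0292] 0.0009391913289046791 T [ 0.4712 -0.1914  0.0281] 0.0005441101458409052
0.14 S [ 0.4696 -0.1916  0.0288] 0.0009254344116924886 T [ 0.4706 -0.1918  0.0278] 0.0005375506387676766
base 0.0 [ 0.4761 -0.1973  0.0386] [ 0.4729 -0.1901  0.0392]
base 0.006 [ 0.4733 -0.1945  0.0383] [ 0.4726 -0.1903  0.0389]
base 0.01 [ 0.4714 -0.1926  0.0381] [ 0.4723 -0.1905  0.0388]
slot dir [ -1.02452574 172.57699724]
lug 130.27115007391325 0.026286640421296144
padsS [  62.51471597 -135.22249979] [0.03079329 0.02964504]
padsT [  67.87224983 -108.85359307] [0.03198741 0.03060256]
pin (array([ 0.63911071, -0.18181103,  0.14038907]), [0.0007683558596499279, 0.0007683558596496763])
post (array([ 0.69332888, -0.17769954,  0.1201328 ]), [0.0011825080748595477, 0.0011825080748592961])
plate [[ 0.7171 -0.1385  0.006 ]
 [ 0.7149 -0.2168  0.006 ]
 [ 0.6005 -0.1339  0.006 ]
 [ 0.5992 -0.2132  0.006 ]]
cleaner top (array([ 0.60224012, -0.24851806,  0.13711592]), [0.0007483120842438974, 0.0007483120842434923]) flux (array([ 0.4264756 , -0.26443563,  0.12714376]), [0.0006840609960850209, 0.0006840609960844153])
spool [[ 0.5707 -0.1537  0.05  ]] [[ 0.5711 -0.1595  0.05  ]]
```

Request:
send_rows:
  deltas:
    - [0, 0.2, -0.1, -0.1, 0, 0, 0.04]
    - [0, 0.4, -0.2, -0.2, 0, 0, 0.08]
    - [0, 0.6, -0.3, -0.2, 0, 0, 0.12]
    - [0, 0.8, -0.4, -0.2, 0, 0, 0.16]
    - [0, 1, -0.5, -0.2, 0, 0, 0.2]
    - [0, 1, -0.5, -0.2, 0, 0, 0.235]
    - [0, 1, -0.5, -0.2, 0, 0, 0.267]
    - [0, 1, -0.5, -0.2, 0, 0, 0.267]
  squeeze: 60

```text
clock: 0.87
tcp_pos: [0.3965, -0.4743, 0.2722]
orientation: [-3.082, 0.61, 0.0]
contact_force: [0.0, 0.1, -0.1]
grip_width: -0.0003
```

```bash
cat > go.py <<'E'
import sys,numpy as np
from bench import r
from scipy.spatial.transform import Rotation as Ro
def rel(o,P,az=None):
    R=Ro.from_rotvec(o["orientation"]); d=R.inv().apply(np.array(P)-o["tcp_pos"])/.15
    t=[0,0,0]
    if az is not None:
        a=np.radians(az); y=np.array([np.cos(a),np.sin(a),0]); z=np.array([0,0,-1.]); x=np.cross(y,z)
        t=(R.inv()*Ro.from_matrix(np.c_[x,y,z])).as_rotvec()/np.pi
    return np.round([*d,*t],3).tolist()
def show(Ps,az=None):
    o=r.get_obs(); y=Ro.from_rotvec(o["orientation"]).as_matrix()
    print("clk %.2f"%o["clock"],"tcp",np.round(o["tcp_pos"],4),"yaz %.1f"%np.degrees(np.arctan2(y[1,1],y[0,1])),"tilt %.2f"%np.degrees(np.arccos(-y[2,2])),"F",np.round(o["contact_force"],1),"M",np.round(o["moment"],2),"w %.4f"%o["grip_width"],"j",np.round(o["joints"],2))
    for P in Ps: print(P,rel(o,P,az))
E
python3 -c "
from go import *
show([(.64,-.142,.2)],-112)"
```

```text
clk 0.87 tcp [ 0.3965 -0.4743  0.2722] yaz -112.4 tilt 0.02 F [ 0.   0.1 -0.1] M [-0.03 -0.01  0.02] w -0.0003 j [ 0.67  0.36  0.14  1.67 -0.05  1.12 -1.14]
(0.64, -0.142, 0.2) [0.657, -2.667, 0.481, -0.0, 0.0, -0.002]
```

Request:
send_rows:
  deltas:
    - [0, 0.05, -0.2, 0, 0, 0, 0]
    - [0, 0.1, -0.4, 0, 0, 0, 0]
    - [0, 0.15, -0.6, 0, 0, 0, 0]
    - [0, 0.2, -0.8, 0, 0, 0, 0]
    - [0, 0.25, -1, 0, 0, 0, 0]

```text
clock: 1.28
tcp_pos: [0.4878, -0.3499, 0.2722]
orientation: [3.083, -0.604, -0.0]
contact_force: [0.1, -0.8, -0.4]
grip_width: 0.0003
```

Request:
send_rows:
  deltas:
    - [0, 0.05, -0.2, 0, 0, 0, 0]
    - [0, 0.1, -0.4, 0, 0, 0, 0]
    - [0, 0.15, -0.6, 0, 0, 0, 0]
    - [0, 0.2, -0.8, 0, 0, 0, 0]
    - [0, 0.25, -1, 0, 0, 0, 0]

```text
clock: 1.7
tcp_pos: [0.5796, -0.2254, 0.2723]
orientation: [3.083, -0.604, -0.0]
contact_force: [0.2, -0.8, -0.4]
grip_width: -0.0001
```

Request:
send_rows:
  deltas:
    - [0, 0.05, -0.2, 0.1, 0, 0, 0]
    - [0, 0.1, -0.4, 0.3, 0, 0, 0]
    - [0, 0.157, -0.66, 0.48, 0, 0, 0]
    - [0, 0.157, -0.667, 0.48, 0, 0, 0]
    - [0, 0.157, -0.667, 0.48, 0, 0, 0]

```text
clock: 2.12
tcp_pos: [0.6389, -0.1383, 0.1974]
orientation: [-3.083, 0.595, 0.007]
contact_force: [-0.3, 0.1, -0.1]
grip_width: 0.0002
```

Run:
```python
from h import *
from go import show
show([(.64,-.142,.128)],-112)
S=cam("scene");T=cam("top")
a=cv2.resize(S["img"][120:270,210:370,::-1],(400,375),interpolation=2)
b=cv2.resize(T["img"][95:245,265:365,::-1],(400,600),interpolation=2)
h=np.zeros((600,800,3),np.uint8);h[:,:400]=b;h[:375,400:]=a
cv2.imwrite("pics/p3.png",h)
from bench import r
o=r.get_obs()["tcp_pos"]+[0,0,-.011]
print("tip predicted S",px(S,o),"T",px(T,o))
```

```text
clk 2.12 tcp [ 0.6389 -0.1383  0.1974] yaz -111.8 tilt 0.28 F [-0.3  0.1 -0.1] M [ 0.02 -0.01 -0.  ] w 0.0002 j [ 0.13  0.49 -0.01  1.65  0.01  1.01 -1.84]
(0.64, -0.142, 0.128) [0.018, 0.02, 0.463, -0.0, 0.002, 0.001]
tip predicted S [[250.49322471 172.05284906]] T [[287.20125753 145.96208944]]
```

View pics/p3.png

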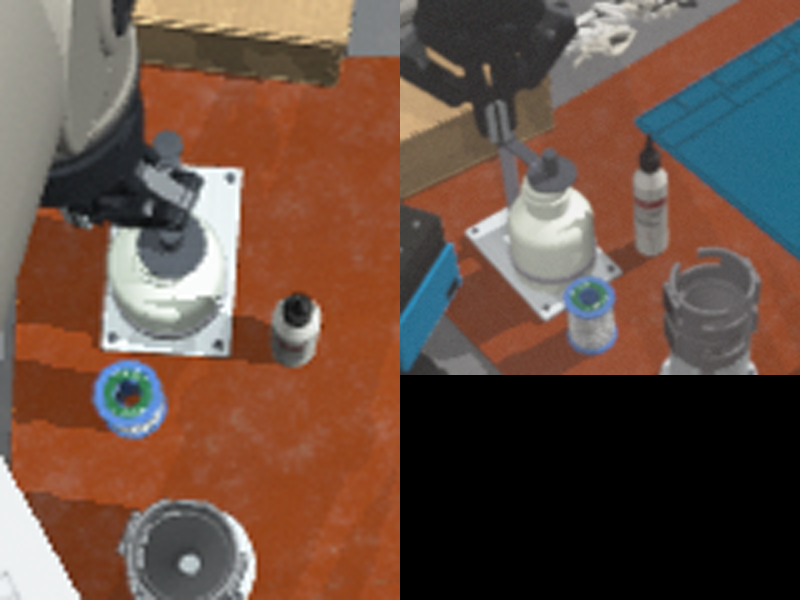

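Closed fingers sit about 40 mm to the +y side of the pin (tip near scene crop (503,142)), clear of everything. Next I work out the arc push.

Run:
```python
from go import *
H=np.array([.697,-.177]);s=np.radians(-2);Rz=np.array([[np.cos(s),-np.sin(s)],[np.sin(s),np.cos(s)]])
P=[(.639,-.138,.138)]
for q in(0,.2,.4,.6,.8,1.0,1.2,1.4):
    p=H+Rz@(.055*np.array([-np.cos(q),-np.sin(q)])-.02*np.array([np.sin(q),-np.cos(q)]))
    P.append((*np.round(p,4),.138))
show(P,-112)
```

```text
clk 2.22 tcp [ 0.6386 -0.1437  0.2003] yaz -112.2 tilt 0.06 F [ 0.1 -0.5 -0.5] M [-0.02  0.02 -0.06] w 0.0001 j [ 0.13  0.48 -0.01  1.65  0.01  1.01 -1.84]
(0.639, -0.138, 0.138) [-0.012, -0.037, 0.416, 0.0, 0.0, -0.001]
(np.float64(0.6427), np.float64(-0.1551), 0.138) [0.054, 0.059, 0.416, 0.0, 0.0, -0.001]
(np.float64(0.6395), np.float64(-0.1663), 0.138) [0.063, 0.137, 0.416, 0.0, 0.0, -0.001]
(np.float64(0.6385), np.float64(-0.178), 0.138) [0.086, 0.211, 0.416, 0.0, 0.0, -0.001]
(np.float64(0.6398), np.float64(-0.1896), 0.138) [0.123, 0.28, 0.416, 0.0, 0.0, -0.001]
(np.float64(0.6435), np.float64(-0.2007), 0.138) [0.174, 0.339, 0.416, 0.0, 0.0, -0.001]
(np.float64(0.6492), np.float64(-0.2108), 0.138) [0.235, 0.387, 0.416, 0.0, 0.0, -0.001]
(np.float64(0.6569), np.float64(-0.2196), 0.138) [0.305, 0.422, 0.416, 0.0, 0.0, -0.001]
(np.float64(0.6662), np.float64(-0.2268), 0.138) [0.38, 0.443, 0.416, 0.0, 0.0, -0.001]
```

Request:
send_rows:
  deltas:
    - [0, 0, -0.02, 0.2, 0, 0, 0]
    - [0, 0, -0.02, 0.41, 0, 0, 0]
    - [0, 0.03, 0, 0.41, 0, 0, 0]
    - [0, 0.05, 0.06, 0.41, 0, 0, 0]
    - [0, 0.06, 0.1, 0.41, 0, 0, 0]
    - [0, 0.065, 0.14, 0.41, 0, 0, 0]
    - [0, 0.075, 0.175, 0.41, 0, 0, 0]
    - [0, 0.086, 0.21, 0.41, 0, 0, 0]

```text
clock: 2.88
tcp_pos: [0.6408, -0.1774, 0.1415]
orientation: [-3.082, 0.608, -0.009]
contact_force: [2.8, 1.8, 4.8]
grip_width: -0.0002
```

```bash
python3 -c "
from go import *
show([])"
```

```text
clk 2.88 tcp [ 0.6408 -0.1774  0.1415] yaz -112.3 tilt 0.32 F [2.8 1.8 4.8] M [ 0.33 -0.71  0.02] w -0.0002 j [ 0.18  0.56 -0.01  1.67  0.01  0.91 -1.79]
```

Run:
```python
from h import *
from go import show
S=cam("scene");T=cam("top");show([])
a=cv2.resize(S["img"][120:220,210:310,::-1],(400,400),interpolation=2)
b=cv2.resize(T["img"][115:215,265:365,::-1],(400,400),interpolation=2)
cv2.imwrite("pics/p4.png",np.hstack([b,a]))
```

```text
clk 2.98 tcp [ 0.6407 -0.1783  0.1413] yaz -112.4 tilt 0.32 F [ 1.7 -0.5  8.4] M [-0.16 -0.41  0.02] w 0.0001 j [ 0.18  0.56 -0.01  1.67  0.01  0.91 -1.79]
```

View pics/p4.png

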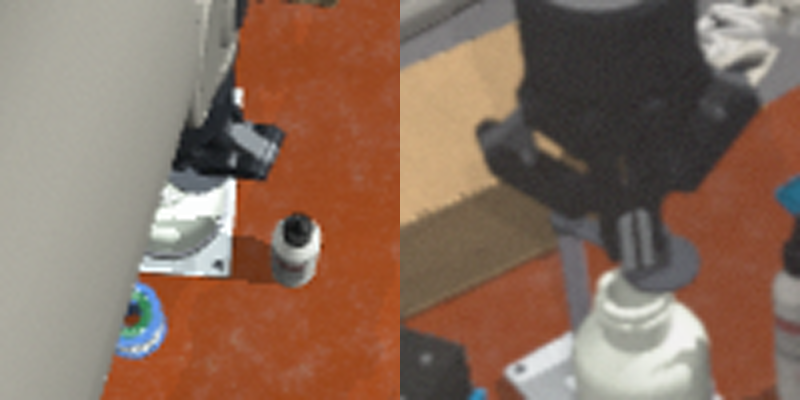

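Fingers are pressing on the disc (8 N up) while it moves; raise about 7 mm and continue the push.

Request:
send_rows:
  deltas:
    - [0, 0, 0, -0.06, 0, 0, 0]
    - [0, 0, 0, -0.06, 0, 0, 0]
    - [0, 0.018, 0.035, -0.06, 0, 0, 0]
    - [0, 0.037, 0.07, -0.06, 0, 0, 0]

```text
clock: 3.32
tcp_pos: [0.6404, -0.1878, 0.1481]
orientation: [-3.082, 0.605, -0.001]
contact_force: [1.5, 2.1, 3.2]
grip_width: 0.0002
```

```bash
python3 -c "
from go import *
show([(.64,-.1896,.146),(.6435,-.2,.146),(.6492,-.2108,.146),(.6569,-.2196,.146),(.6662,-.2268,.146),(.676,-.233,.146)],-112)"
```

```text
clk 3.32 tcp [ 0.6404 -0.1878  0.1481] yaz -112.2 tilt 0.05 F [1.5 2.1 3.2] M [ 0.31 -0.3   0.01] w 0.0002 j [ 0.2   0.56 -0.01  1.66  0.    0.93 -1.77]
(0.64, -0.1896, 0.146) [0.002, 0.012, 0.014, -0.0, -0.0, -0.001]
(0.6435, -0.2, 0.146) [0.05, 0.067, 0.014, -0.0, -0.0, -0.001]
(0.6492, -0.2108, 0.146) [0.112, 0.12, 0.014, -0.0, -0.0, -0.001]
(0.6569, -0.2196, 0.146) [0.182, 0.155, 0.014, -0.0, -0.0, -0.001]
(0.6662, -0.2268, 0.146) [0.258, 0.176, 0.014, -0.0, -0.0, -0.001]
(0.676, -0.233, 0.146) [0.334, 0.189, 0.014, -0.0, -0.0, -0.001]
```

Request:
send_rows:
  deltas:
    - [0, 0.01, 0.03, -0.01, 0, 0, 0]
    - [0, 0.05, 0.067, -0.01, 0, 0, 0]
    - [0, 0.08, 0.095, -0.01, 0, 0, 0]
    - [0, 0.112, 0.12, -0.01, 0, 0, 0]
    - [0, 0.147, 0.14, -0.01, 0, 0, 0]
    - [0, 0.182, 0.155, -0.01, 0, 0, 0]
    - [0, 0.22, 0.168, -0.01, 0, 0, 0]
    - [0, 0.258, 0.176, -0.01, 0, 0, 0]
    - [0, 0.295, 0.182, -0.01, 0, 0, 0]
    - [0, 0.32, 0.187, -0.01, 0, 0, 0]
    - [0, 0.32, 0.187, -0.01, 0, 0, 0]

```text
clock: 4.23
tcp_pos: [0.6746, -0.2327, 0.1492]
orientation: [3.082, -0.607, 0.001]
contact_force: [1.1, -0.6, 0.1]
grip_width: 0.0003
```

Request:
send_rows:
  deltas:
    - [0, -0.1, -0.05, -0.2, 0, 0, 0]
    - [0, -0.15, -0.1, -0.45, 0, 0, 0]
    - [0, -0.4, -0.1, -0.5, 0, 0, 0]
    - [0.5, -0.65, -0.1, -0.5, 0, 0, 0]
    - [1, -0.8, 0, -0.5, 0, 0, 0]
    - [1, -1, 0, -0.5, 0, 0, 0]
    - [1, -1, 0, -0.5, 0, 0, 0]

```text
clock: 4.82
tcp_pos: [0.5294, -0.1742, 0.224]
orientation: [-3.082, 0.608, 0.007]
contact_force: [-1.1, 0.4, -0.1]
grip_width: 0.0485
```

Run:
```python
from h import *
from go import show
S=cam("scene");T=cam("top");show([(.472,-.191,.2)],-112)
a=cv2.resize(S["img"][140:290,210:370,::-1],(400,375),interpolation=2)
b=cv2.resize(T["img"][115:265,265:365,::-1],(400,600),interpolation=2)
h=np.zeros((600,800,3),np.uint8);h[:,:400]=b;h[:375,400:]=a
cv2.imwrite("pics/p5.png",h)
```

```text
clk 4.92 tcp [ 0.5344 -0.175   0.2248] yaz -112.3 tilt 0.03 F [0.5 0.1 0.2] M [ 0.    0.02 -0.02] w 0.0626 j [ 0.22  0.31 -0.01  1.85  0.    0.98 -1.76]
(0.472, -0.191, 0.2) [-0.345, 0.256, 0.165, -0.0, -0.0, -0.001]
```

View pics/p5.png

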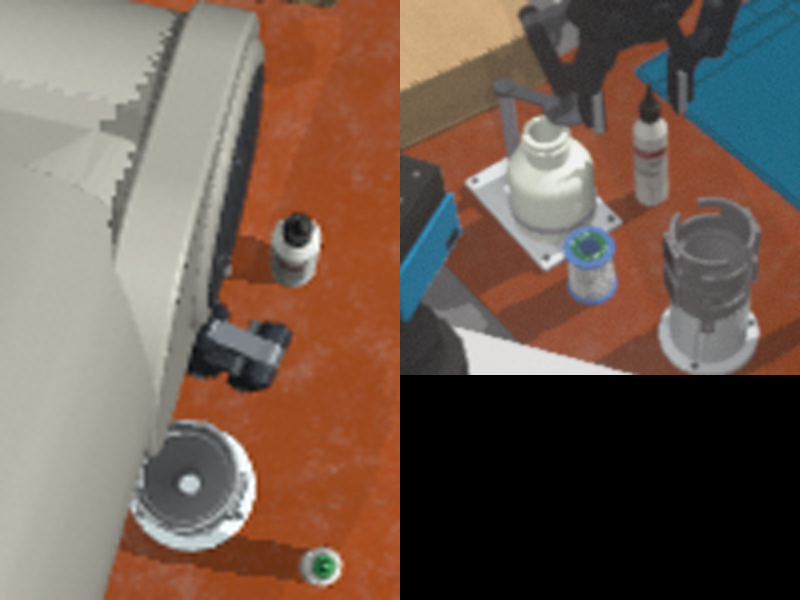

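Shutter is clear: the mouth is open at scene crop (546,133), and nothing else has moved. Fingertips are at (600,130) and (683,108). Check the jar and tips against the arm.

Run:
```python
from h import *
S=cam("scene")
f=lambda x,y:((x-400)/2.5+210-.3,y/2.5+140-.3)
print("mouth S",np.round(onz(S,[f(546,131)],.105),4))
o=np.array([.5344,-.175]);y=np.array([np.cos(np.radians(-112)),np.sin(np.radians(-112))])
for z in(.2,.21,.22):
    q=onz(S,[f(600,130),f(683,108)],z)[:,:2]; print(z,np.round(q,4),"mid-tcp",np.round(q.mean(0)-o,4),"sep",np.hypot(*(q[1]-q[0])),np.degrees(np.arctan2(*(q[1]-q[0])[::-1])))
```

```text
mouth S [[ 0.6461 -0.1804  0.105 ]]
0.2 [[ 0.5481 -0.1592]
 [ 0.5263 -0.2141]] mid-tcp [ 0.0028 -0.0116] sep 0.05906696013523136 -111.69005096450809
0.21 [[ 0.5406 -0.1536]
 [ 0.5191 -0.2076]] mid-tcp [-0.0045 -0.0056] sep 0.05810292393034736 -111.69005096450798
0.22 [[ 0.5331 -0.1481]
 [ 0.512  -0.2012]] mid-tcp [-0.0118  0.0004] sep 0.05713888772546345 -111.69005096450793
```

Request:
send_rows:
  deltas:
    - [1, -0.12, 0.09, 0.05, 0, 0, 0]
    - [1, -0.24, 0.17, 0.1, 0, 0, 0]
    - [1, -0.34, 0.25, 0.15, 0, 0, 0]
    - [1, -0.34, 0.255, 0.23, 0, 0, 0]
    - [1, -0.34, 0.255, 0.33, 0, 0, 0]
    - [1, -0.34, 0.255, 0.33, 0, 0, 0]

```text
clock: 5.47
tcp_pos: [0.4729, -0.1914, 0.1727]
orientation: [-3.082, 0.607, 0.005]
contact_force: [-0.3, 0.4, -0.3]
grip_width: 0.0853
```

Run:
```python
from h import *
from go import show
S=cam("scene");T=cam("top");show([(.472,-.191,.18)],-112)
a=cv2.resize(S["img"][175:275,290:390,::-1],(600,600),interpolation=2)
b=cv2.resize(T["img"][205:275,280:350,::-1],(200,200),interpolation=2)
h=np.zeros((600,800,3),np.uint8);h[:200,:200]=b;h[:,200:]=a
cv2.imwrite("pics/p6.png",h)
```

```text
clk 5.57 tcp [ 0.4742 -0.1915  0.1747] yaz -112.3 tilt 0.03 F [ 0.3 -0.4  0.4] M [ 0.01 -0.03  0.02] w 0.0855 j [ 0.27  0.29 -0.01  2.01  0.    0.84 -1.7 ]
(0.472, -0.191, 0.18) [-0.015, 0.002, -0.035, -0.0, 0.0, -0.001]
```

View pics/p6.png

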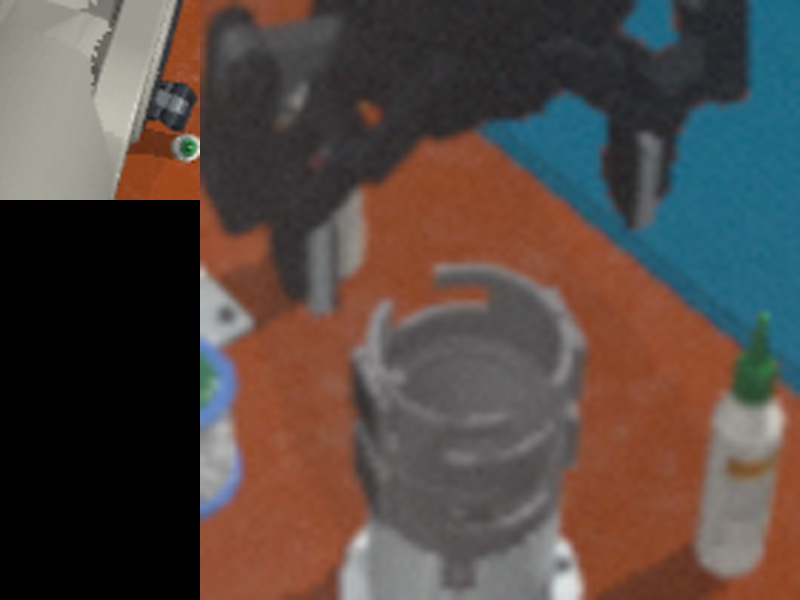

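Run:
```python
from h import *
S=cam("scene")
f=lambda x,y:((x-200)/6+290-.4,y/6+175-.4)
o=np.array([.4742,-.1915]);xa=np.array([np.cos(np.radians(-22.3)),np.sin(np.radians(-22.3))])
for z in(.15,.16,.165,.175):
    q=onz(S,[f(338,312),f(635,225)],z)[:,:2]; print(z,"bias",np.round(q.mean(0)+.011*xa-o,4),"sep",np.hypot(*(q[1]-q[0])),np.degrees(np.arctan2(*(q[1]-q[0])[::-1])))
L=[(440,270),(480,263),(520,275),(555,300),(572,335),(375,350),(395,385),(440,415),(490,425),(540,405)]
p=[f(*a) for a in L]
for z in(.124,.13,.136): print(z,circ(S,p,z))
c=circ(S,p,.13)[0][:2]
P=onz(S,[f(372,365),f(578,345)],.125)[:,:2]-c;print("pads",np.degrees(np.arctan2(P[:,1],P[:,0])),np.hypot(*P.T))
P=onz(S,[f(412,283),f(560,400)],.13)[:,:2]-c;print("slots",np.degrees(np.arctan2(P[:,1],P[:,0])))
P=onz(S,[f(458,572)],.049)[:,:2]-c;print("lug",np.degrees(np.arctan2(P[:,1],P[:,0])),np.hypot(*P.T))
```

```text
0.15 bias [ 0.0166 -0.02  ] sep 0.09168608976021476 -111.13434005315717
0.16 bias [ 0.0107 -0.0141] sep 0.09030257645207963 -111.13434005315713
0.165 bias [ 0.0077 -0.0112] sep 0.08961081979801203 -111.13434005315715
0.175 bias [ 0.0018 -0.0053] sep 0.08822730648987687 -111.13434005315716
0.124 (array([ 0.47803565, -0.20051176,  0.02906643]), np.float64(0.0006497091095819529))
0.13 (array([ 0.47465315, -0.1971828 ,  0.02881321]), np.float64(0.0006440488401764062))
0.136 (array([ 0.47127066, -0.19385384,  0.02855998]), np.float64(0.0006383885707708744))
pads [  56.81115999 -126.41123299] [0.03012399 0.03023647]
slots [  -2.46957748 -173.28568237]
lug [129.338574] [0.02520441]
```

Left fingertip is at (322,312) and the right at (640,225), straddling the rim (center about (473,345)). Alignment agrees to about 2 mm once the shared scene-camera bias is removed. Descend partway and look at tip height against the pads.

Request:
send_rows:
  deltas:
    - [1, -0.01, 0, 0.07, 0, 0, 0]
    - [1, -0.01, 0, 0.15, 0, 0, 0]
    - [1, -0.01, 0, 0.23, 0, 0, 0]
    - [1, -0.01, 0, 0.3, 0, 0, 0]
    - [1, -0.01, 0, 0.35, 0, 0, 0]
    - [1, -0.01, 0, 0.35, 0, 0, 0]
    - [1, -0.01, 0, 0.35, 0, 0, 0]

```text
clock: 6.2
tcp_pos: [0.4719, -0.1909, 0.1221]
orientation: [-3.082, 0.607, 0.001]
contact_force: [-0.3, 0.8, 1.1]
grip_width: 0.0853
```

Run:
```python
from h import *
from go import show
S=cam("scene");show([(.472,-.191,.115)],-112)
a=cv2.resize(S["img"][195:285,285:385,::-1],(667,600),interpolation=2)
cv2.imwrite("pics/p7.png",cv2.convertScaleAbs(a,alpha=1.4))
```

```text
clk 6.25 tcp [ 0.4722 -0.191   0.1225] yaz -112.3 tilt 0.02 F [-0.7 -0.4  0.3] M [-0.03 -0.04 -0.  ] w 0.0856 j [ 0.27  0.36 -0.01  2.05  0.    0.72 -1.7 ]
(0.472, -0.191, 0.115) [-0.002, 0.001, 0.05, -0.0, -0.0, -0.002]
```

View pics/p7.png

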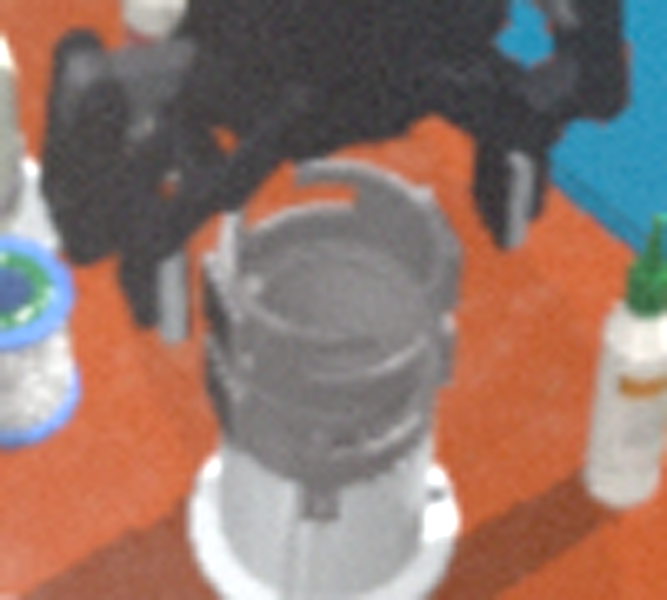

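Tips are level with the upper pads: left tip (172,340), upper pad about (210–235, 255–350). Engagement should be fine here, so close gently and check.

Request:
send_rows:
  deltas:
    - [0.85, 0, 0, 0, 0, 0, 0]
    - [0.75, 0, 0, 0, 0, 0, 0]
    - [0.7, 0, 0, 0, 0, 0, 0]
    - [0.65, 0, 0, 0, 0, 0, 0]
    - [0.6, 0, 0, 0, 0, 0, 0]
    - [0.6, 0, 0, 0, 0, 0, 0]
  squeeze: 20

```text
clock: 6.75
tcp_pos: [0.4725, -0.1911, 0.1232]
orientation: [3.082, -0.607, 0.002]
contact_force: [-1.1, 0.5, 5.9]
grip_width: 0.0634
```

Run:
```python
from h import *
from go import show
S=cam("scene");show([])
a=cv2.resize(S["img"][195:285,285:385,::-1],(667,600),interpolation=2)
cv2.imwrite("pics/p8.png",cv2.convertScaleAbs(a,alpha=1.6))
```

```text
clk 6.80 tcp [ 0.4724 -0.1911  0.1231] yaz -112.3 tilt 0.08 F [-1.5 -0.3  5.6] M [0.15 0.25 0.05] w 0.0637 j [ 0.27  0.36 -0.01  2.05  0.    0.72 -1.7 ]
```

View pics/p8.png

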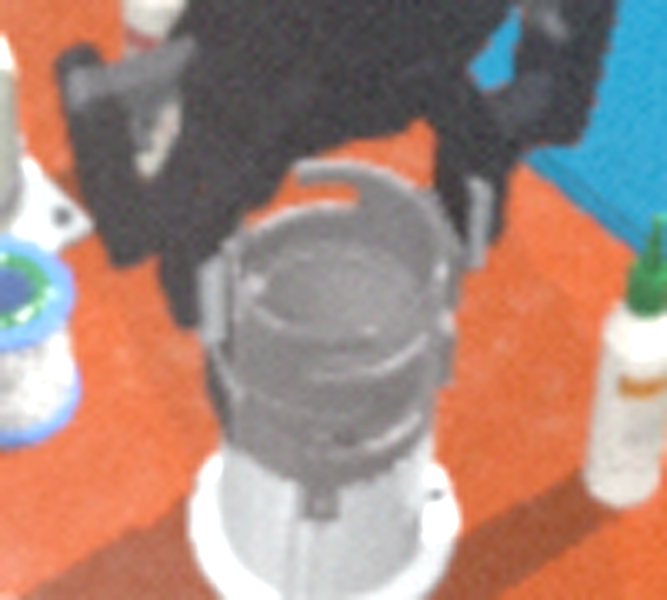

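Gripped: width 63.7 mm matches the 64 mm pads, and the tips at (215,345) and (475,265) end on the upper pads. Firm up, ease the load, then turn half way.

Request:
send_rows:
  deltas:
    - [0.5, 0, 0, 0, 0, 0, 0]
    - [0.5, 0, 0, 0, 0, 0, 0]
    - [0.5, 0, 0, -0.006, 0, 0, 0]
    - [0.5, 0, 0, -0.01, 0, 0, 0]
    - [0.5, 0, 0, -0.01, 0, 0, -0.03]
    - [0.5, 0, 0, -0.01, 0, 0, -0.06]
    - [0.5, 0, 0, -0.01, 0, 0, -0.09]
    - [0.5, 0, 0, -0.01, 0, 0, -0.12]
    - [0.5, 0, 0, -0.01, 0, 0, -0.12]
  squeeze: 55

```text
clock: 7.55
tcp_pos: [0.4717, -0.191, 0.1236]
orientation: [-3.141, 0.014, 0.0]
contact_force: [0.6, 0.4, -0.6]
grip_width: 0.0626
```

```bash
python3 -c "
from go import *
show([])"
```

```text
clk 7.55 tcp [ 0.4717 -0.191   0.1236] yaz -90.5 tilt 0.02 F [ 0.6  0.4 -0.6] M [-0.04 -0.01 -0.02] w 0.0626 j [ 0.34  0.37 -0.09  2.05  0.05  0.73 -1.37]
```

Request:
send_rows:
  deltas:
    - [0.5, 0, 0, 0, 0, 0, -0.03]
    - [0.5, 0, 0, 0, 0, 0, -0.06]
    - [0.5, 0, 0, 0, 0, 0, -0.09]
    - [0.5, 0, 0, 0, 0, 0, -0.12]
    - [0.5, 0, 0, 0, 0, 0, -0.135]
    - [0.5, 0, 0, 0, 0, 0, -0.135]
    - [0.5, 0, 0, 0, 0, 0, -0.135]

```text
clock: 8.13
tcp_pos: [0.4718, -0.191, 0.1237]
orientation: [-3.076, -0.637, 0.0]
contact_force: [-0.0, -0.8, -0.6]
grip_width: 0.0626
```

```bash
python3 -c "
from go import *
show([])"
```

```text
clk 8.13 tcp [ 0.4718 -0.191   0.1237] yaz -66.6 tilt 0.01 F [-0.  -0.8 -0.6] M [-0.01 -0.01 -0.04] w 0.0626 j [ 0.42  0.37 -0.19  2.04  0.1   0.74 -0.99]
```

Request:
send_rows:
  deltas:
    - [0.5, 0, 0, -0.01, 0, 0, 0]
    - [0.5, 0, 0, -0.02, 0, 0, 0]
    - [0.5, 0, 0, -0.03, 0, 0, 0]
    - [0.5, 0, 0, -0.04, 0, 0, 0]
    - [0.5, 0, 0, -0.04, 0, 0, 0]

```text
clock: 8.55
tcp_pos: [0.4722, -0.191, 0.1302]
orientation: [3.075, 0.642, 0.001]
contact_force: [0.4, 0.3, -2.0]
grip_width: 0.0627
```

```bash
python3 -c "
from go import *
show([])
from h import *
S=cam('scene');cv2.imwrite('pics/p9.png',cv2.convertScaleAbs(cv2.resize(S['img'][195:285,285:385,::-1],(667,600),interpolation=2),alpha=1.6))"
```

```text
clk 8.55 tcp [ 0.4722 -0.191   0.1302] yaz -66.4 tilt 0.04 F [ 0.4  0.3 -2. ] M [ 0.05 -0.03  0.07] w 0.0627 j [ 0.42  0.36 -0.19  2.04  0.1   0.75 -0.99]
```

View pics/p9.png

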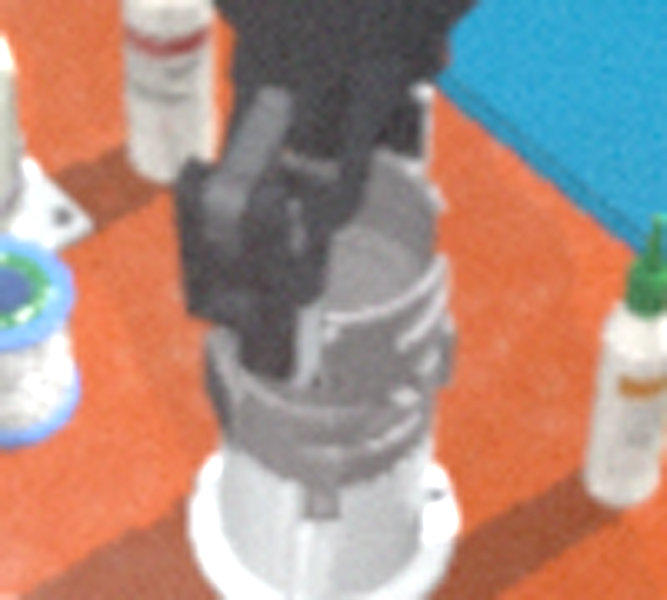

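The lower funnel's lug at (322,500) is unmoved while the top has risen 6.5 mm: unlocked. Lift clear.

Request:
send_rows:
  deltas:
    - [0.5, 0, 0, -0.03, 0, 0, 0]
    - [0.5, 0, 0, -0.07, 0, 0, 0]
    - [0.5, 0, 0, -0.12, 0, 0, 0]
    - [0.5, 0, 0, -0.18, 0, 0, 0]
    - [0.5, 0, 0, -0.25, 0, 0, 0]
    - [0.5, 0, 0, -0.33, 0, 0, 0]
    - [0.5, 0, 0, -0.41, 0, 0, 0]
    - [0.5, 0, 0, -0.49, 0, 0, 0]
    - [0.5, 0, 0, -0.57, 0, 0, 0]
    - [0.5, 0, 0, -0.62, 0, 0, 0]
    - [0.5, 0, 0, -0.62, 0, 0, 0]

```text
clock: 9.52
tcp_pos: [0.4731, -0.1913, 0.2252]
orientation: [3.073, 0.642, 0.005]
contact_force: [0.0, 0.3, -1.3]
grip_width: 0.0624
```

```bash
python3 -c "
from go import *
show([(.642,-.175,.222),(.642,-.175,.19)])
from h import *
S=cam('scene');cv2.imwrite('pics/p10.png',cv2.convertScaleAbs(cv2.resize(S['img'][170:290,245:375,::-1],(650,600),interpolation=2),alpha=1.4))"
```

```text
clk 9.52 tcp [ 0.4731 -0.1913  0.2252] yaz -66.4 tilt 0.23 F [ 0.   0.3 -1.3] M [ 0.01 -0.05  0.01] w 0.0624 j [ 0.43  0.23 -0.2   1.95  0.06  0.95 -0.95]
(0.642, -0.175, 0.222) [1.075, 0.351, 0.025, 0.0, 0.0, 0.0]
(0.642, -0.175, 0.19) [1.075, 0.351, 0.239, 0.0, 0.0, 0.0]
```

View pics/p10.png

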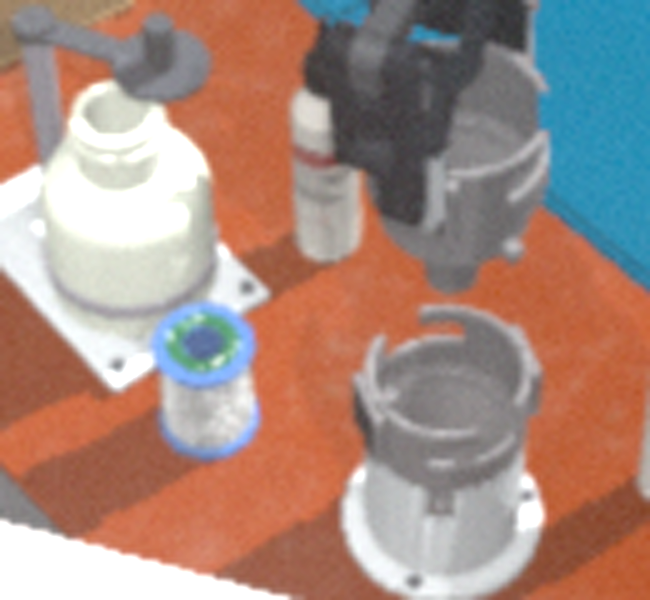

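Top funnel is clear with its spout at (450,285), the lower is seated, and the jar mouth at (118,112) is open with the disc at (162,65). Refine the mouth position from this view using the funnel's known bias.

Run:
```python
from h import *
S=cam("scene")
f=lambda L:[(x/5+245-.4,y/5+170-.4) for x,y in L]
m=f([(72,112),(80,92),(105,81),(140,85),(160,100),(75,125),(95,143),(125,148),(150,138),(164,118)])
for z in(.105,.112): print("mouth",z,circ(S,m,z))
for L in([(372,345),(425,310),(470,307),(510,325),(537,365),(395,405),(440,430),(490,430),(525,405)],): print("lower rim .096",circ(S,f(L),.096))
print("spout tip",np.round([onz(S,f([(450,282)]),z)[0] for z in(.141,.15,.16)],4))
print("pin",np.round(onz(S,f([(159,20)]),.132),4))
```

```text
mouth 0.105 (array([ 0.6457077 , -0.18012944,  0.01785101]), np.float64(0.000690853369401155))
mouth 0.112 (array([ 0.64020893, -0.17655153,  0.01767444]), np.float64(0.0006840200489999858))
lower rim .096 (array([ 0.47444779, -0.19842671,  0.02878771]), np.float64(0.0012066499143163095))
spout tip [[ 0.4784 -0.1984  0.141 ]
 [ 0.4732 -0.1933  0.15  ]
 [ 0.4674 -0.1876  0.16  ]]
pin [[ 0.6525 -0.2081  0.132 ]]
```

The pin estimate suggests the shutter stopped near 0.5 rad (fingers rode over the pin), which isn't enough. Check it by the disc.

Run:
```python
from h import *
from go import rel,show
S=cam("scene")
f=lambda L:[(x/5+245-.4,y/5+170-.4) for x,y in L]
d=f([(115,68),(125,84),(150,97),(180,95),(203,82),(211,65),(200,45)])
b=np.array([.0027,-.006]);H=np.array([.697,-.177])
c=circ(S,d,.11);p=c[0][:2]-b;v=H-p;print(c,p,"r",np.hypot(*v),"q",np.arctan2(v[1],v[0])+.035)
hp=onz(S,f([(33,25)]),.112)[0,:2]-b;print("hinge S",hp)
img=S["img"][165:205,245:300].astype(int);m=((img.max(2)<125)&(img.max(2)-img.min(2)<25)).astype(np.uint8)
for row in m: print("".join(".#"[k] for k in row))
```

```text
(array([ 0.65046462, -0.20674904,  0.01808464]), np.float64(0.00048787483270033985)) [ 0.64776462 -0.20074904] r 0.05466387462056288 q 0.4844339935169256
hinge S [ 0.6973161  -0.17486652]
.......................................................
.......................................................
.......................................................
.......................................................
.......................................................
.......................................................
....######.............................................
...########............................................
..#########...................###......................
..############...............#####.....................
..###############............######....................
..#################..........########..................
...###################....#############................
...#####################################...............
....#######..############################..............
....#######.....##########################.............
....######......
[... 627 characters left out ...]
............................
.......#####...........................................
.......######..........................................
.......#####...........................................
.......######..........................................
........####...........................................
........####...........................................
........###............................................
........###............................................
........##.............................................
........#..............................................
.......................................................
.......................................................
```

Confirmed: q ≈ 0.48, with radius 54.7 mm and hinge matching. I'll push the pin the rest of the way with the firmly held funnel's spout (tip about 9 mm above the disc).

Request:
send_rows:
  deltas:
    - [0.5, 0.1, 0.03, 0, 0, 0, 0]
    - [0.5, 0.25, 0.08, 0, 0, 0, 0]
    - [0.5, 0.4, 0.13, 0, 0, 0, 0]
    - [0.5, 0.6, 0.17, 0, 0, 0, 0]
    - [0.5, 0.75, 0.21, 0, 0, 0, 0]
    - [0.5, 0.85, 0.23, 0, 0, 0, 0]
    - [0.5, 0.9, 0.24, 0, 0, 0, 0]
    - [0.5, 0.9, 0.24, 0, 0, 0, 0]
  squeeze: 90

```text
clock: 10.33
tcp_pos: [0.6108, -0.1688, 0.2215]
orientation: [-3.073, -0.645, 0.002]
contact_force: [-1.0, 0.1, -1.2]
grip_width: 0.0617
```

Run:
```python
from go import *
H=np.array([.697,-.1755]);s=np.radians(-2);Rz=np.array([[np.cos(s),-np.sin(s)],[np.sin(s),np.cos(s)]])
o=r.get_obs();show([])
for q,az in((.2,-66),(.4,-66),(.6,-60),(.8,-54),(1.0,-48),(1.2,-42),(1.4,-36),(1.5,-33)):
    p=H+Rz@(.055*np.array([-np.cos(q),-np.sin(q)])-.016*np.array([np.sin(q),-np.cos(q)]))
    print(q,np.round(p,4),rel(o,(*p,.1965),az))
```

```text
clk 10.33 tcp [ 0.6108 -0.1688  0.2215] yaz -66.3 tilt 0.09 F [-1.   0.1 -1.2] M [ 0.    0.05 -0.02] w 0.0617 j [ 0.32  0.44 -0.2   1.67  0.1   1.05 -1.07]
0.2 [ 0.6401 -0.1688] [0.179, 0.079, 0.167, -0.0, 0.0, -0.002]
0.4 [ 0.6399 -0.1802] [0.147, 0.148, 0.167, -0.0, 0.0, -0.002]
0.6 [ 0.642  -0.1914] [0.13, 0.222, 0.166, -0.0, 0.0, -0.035]
0.8 [ 0.6462 -0.2021] [0.127, 0.298, 0.166, -0.0, 0.0, -0.068]
1.0 [ 0.6525 -0.2116] [0.14, 0.373, 0.166, -0.0, 0.0, -0.102]
1.2 [ 0.6606 -0.2197] [0.168, 0.445, 0.166, -0.0, 0.0, -0.135]
1.4 [ 0.6701 -0.2261] [0.209, 0.509, 0.166, -0.001, 0.0, -0.168]
1.5 [ 0.6753 -0.2285] [0.234, 0.538, 0.166, -0.001, 0.0, -0.185]
```

Request:
send_rows:
  deltas:
    - [0.5, 0.1, 0.04, 0.05, 0, 0, 0]
    - [0.5, 0.18, 0.07, 0.1, 0, 0, 0]
    - [0.5, 0.18, 0.08, 0.16, 0, 0, 0]
    - [0.5, 0.18, 0.08, 0.165, 0, 0, 0]
    - [0.5, 0.16, 0.12, 0.165, 0, 0, 0]
    - [0.5, 0.145, 0.15, 0.165, 0, 0, 0]
    - [0.5, 0.137, 0.185, 0.165, 0, 0, -0.017]
    - [0.5, 0.13, 0.222, 0.165, 0, 0, -0.035]
    - [0.5, 0.128, 0.26, 0.165, 0, 0, -0.05]
    - [0.5, 0.127, 0.298, 0.165, 0, 0, -0.068]
    - [0.5, 0.127, 0.298, 0.165, 0, 0, -0.068]

```text
clock: 11.25
tcp_pos: [0.6448, -0.2058, 0.1987]
orientation: [2.988, 0.965, 0.0]
contact_force: [-0.5, -1.0, -1.2]
grip_width: 0.0614
```

Run:
```python
from go import *
o=r.get_obs();show([])
for P,az in(((.6525,-.2116),-48),((.6606,-.2197),-42),((.6701,-.2261),-36),((.6753,-.2285),-33)):print(rel(o,(*P,.1965),az))
```

```text
clk 11.25 tcp [ 0.6448 -0.2058  0.1987] yaz -54.2 tilt 0.08 F [-0.5 -1.  -1.2] M [-0.02  0.03 -0.01] w 0.0614 j [ 0.38  0.53 -0.23  1.58  0.14  1.05 -0.84]
[0.019, 0.061, 0.015, 0.0, 0.0, -0.034]
[0.031, 0.137, 0.015, 0.0, 0.0, -0.068]
[0.058, 0.208, 0.015, 0.0, 0.0, -0.101]
[0.076, 0.242, 0.015, 0.0, 0.0, -0.118]
```

Run:
```python
from h import *
S=cam("scene")
img=S["img"][150:205,245:315].astype(int);mx=img.max(2);sat=mx-img.min(2)
for row,s in zip(mx,sat): print("".join("o" if b>45 else "#" if a<60 else "+" if a<125 else "-" if a<170 else "." for a,b in zip(row,s)))
P=np.array([.6448,-.2058,.1987-.0775])+[.0027,-.006,0];print(px(S,P)-[245,150])
```

```text
oooooooooooo++#++++++++######+++++++++++++++--++--oooooooooooooooooooo
ooooooooooooo+#+++++++++##++++++++++++++++---++--ooooooooooooooooooooo
ooooooooooooo+#++##++++####+++++++++++++++-++++--ooooooooooooooooooooo
ooooooooooooo+++##+########++++++++++++--++++++--ooooooooooooooooooooo
oooooooooooooo+++++#+######++++++++----++++++++--ooooooooooooooooooooo
ooooooooooooo-++++++#######++++++---++++++++++---ooooooooooooooooooooo
oooooooooo-++++++++++##+####++++++++++++++++++--+ooooooooooooooooooooo
ooooooooo++++++++++++#######+++++++++++++++++--++ooooooooooooooooooooo
ooooooo+++++++++++++++######++++++++++++++++--+++ooooooooooooooooooooo
ooooo+++++++++++++++++#####++++++++++++++++++++++ooooooooooooooooooooo
oo-++++++++++++++++++#+#####+++++++++++++++++++++oooooooooooooooooooo+
o+++++++++++++++++++++######++++++++++++++++++++ooooooooooooooooooo-++
++++++++++++++++++++++##+###++++++++++++++++++++oooooooooooooooooo++oo
++++++++++++++++++++++######+++++++++++++++++++ooooooooooooooooo+++ooo
++++++++++++++++++++++++#+#++++++++++++++++++++ooooooooooooooo+++ooooo
+++++++++++++++++++++++++++++++++++
[... 2132 characters left out ...]
ooooooooooooooooooooo------------
ooooooo++++++-......-----...........oooooooooooooooooooooo------------
ooooooo++++++--......................ooooooooooooooooooooo------++----
ooooooo+++++---.......................ooooooooooooooooooooo-----++----
ooooooo-+++----..-.....................oooooooooooooooooooo++----+-+++
oooooooo+++----....-------..............ooooooooooooooooooo+++++++++++
oooooooo++-....---.......................oooooooooooooooooo+++++++++++
ooooooo-+-......----.......---...........oooooooooooooooooo+++++++++++
oooooo..--......--------------............ooooooooooooooooo++-++++++++
oooo-............-------------............ooooooooooooooooo+++++++++++
[[34.87960919 28.03552861]]
```

The disc's lower edge moved from row 40 to row 33 in the same crop, so the spout push works. Continue the arc.

Request:
send_rows:
  deltas:
    - [0.5, 0.01, 0.03, 0.015, 0, 0, -0.017]
    - [0.5, 0.019, 0.06, 0.015, 0, 0, -0.034]
    - [0.5, 0.025, 0.1, 0.015, 0, 0, -0.05]
    - [0.5, 0.031, 0.137, 0.015, 0, 0, -0.068]
    - [0.5, 0.045, 0.173, 0.015, 0, 0, -0.085]
    - [0.5, 0.058, 0.208, 0.015, 0, 0, -0.101]
    - [0.5, 0.067, 0.226, 0.015, 0, 0, -0.11]
    - [0.5, 0.076, 0.242, 0.015, 0, 0, -0.118]
    - [0.5, 0.076, 0.242, 0.015, 0, 0, -0.118]

```text
clock: 12.05
tcp_pos: [0.6758, -0.2261, 0.196]
orientation: [2.76, 1.501, -0.0]
contact_force: [1.0, 0.1, -1.5]
grip_width: 0.0619
```

Request:
send_rows:
  deltas:
    - [0.5, -0.02, -0.08, -0.05, 0, 0, 0]
    - [0.5, -0.04, -0.15, -0.2, 0, 0, 0]
    - [0.5, -0.1, -0.2, -0.3, 0, 0, 0]
    - [0.5, -0.25, -0.3, -0.3, 0, 0, 0]
    - [0.5, -0.4, -0.4, -0.3, 0, 0, 0]
    - [0.5, -0.55, -0.5, -0.3, 0, 0, 0]
    - [0.5, -0.6, -0.5, -0.3, 0, 0, 0]
    - [0.5, -0.6, -0.5, -0.3, 0, 0, 0]

```text
clock: 12.72
tcp_pos: [0.562, -0.2635, 0.2414]
orientation: [2.762, 1.493, -0.002]
contact_force: [0.2, 0.0, -1.3]
grip_width: 0.0617
```

Run:
```python
from h import *
from go import show
show([(.643,-.1745,.225),(.643,-.1745,.2)],-67)
S=cam("scene")
img=S["img"][150:205,245:310].astype(int);mx=img.max(2);sat=mx-img.min(2)
for row,s in zip(mx,sat): print("".join("o" if b>45 else "#" if a<60 else "+" if a<125 else "-" if a<170 else "." for a,b in zip(row,s)))
```

```text
clk 12.72 tcp [ 0.562  -0.2635  0.2414] yaz -33.2 tilt 0.13 F [ 0.2  0.  -1.3] M [0.05 0.06 0.01] w 0.0617 j [ 0.58  0.41 -0.32  1.68  0.14  1.08 -0.36]
(0.643, -0.1745, 0.225) [0.793, 0.127, 0.108, 0.0, 0.001, 0.188]
(0.643, -0.1745, 0.2) [0.793, 0.126, 0.275, 0.0, 0.001, 0.188]
ooooooooooooooooooooooo++----------------+++++++++ooooooooooooooo
ooooooooooooooooooooo--+++--+-------------+++++-ooooooooooooooooo
ooooooooooooooooooooo++++++-----+-+-------+++-ooooooooooooooooooo
oooooooooooooooooo-+++++++-++++++--+------++ooooooooooooooooooooo
oooooooooooooooo+++++++++-+++++++----+-----oooooooooooooooooooooo
oooooooooooooo++++++++++--+++++++---++--ooooooooooooooooooooooooo
oooooooooo-o+++++++++++++-+++++++++----oooooooooooooooooooooooooo
oooooooooo+++++++++++++++++++++++++++-ooooooooooooooooooooooooooo
ooooooo+++++++++++++++++++++++++++++++ooooooooooooooooooooooooooo
ooooo++++++++++++++++++++++++++++++++++oooooooooooooooooooooooooo
ooo++++++++++++++++++++++++++++++++++++oooooooooooooooooooooooooo
-+++++++++++++++++++++++++++++++++++++++ooooooooooooooooooooooooo
+++++++++++++++++++++++++++
[... 2110 characters left out ...]
---......oooooooooooooooooooooooo---....
ooooooo++++++-....---------.......oooooooooooooooooooooooo-----..
ooooooo++++++-......-----...........oooooooooooooooooooooo-------
ooooooo+++++--.......................ooooooooooooooooooooo-------
ooooooo+++++--........................ooooooooooooooooooooo------
ooooooo++++-.....--........-...........oooooooooooooooooooo++----
ooooooo-+++-....-..-------..............ooooooooooooooooooo+++++-
oooooooo++-....---...........--..........oooooooooooooooooo++++++
ooooooo-+-......----...--..----..........oooooooooooooooooo++++++
oooooo..--......--------------............ooooooooooooooooo++-+++
oooo-...-.......--------------............ooooooooooooooooo+++---
```

Request:
send_rows:
  deltas:
    - [0.5, 0.15, 0.02, 0, 0, 0, 0.03]
    - [0.5, 0.3, 0.04, 0, 0, 0, 0.06]
    - [0.5, 0.45, 0.07, 0, 0, 0, 0.09]
    - [0.5, 0.6, 0.1, 0, 0, 0, 0.12]
    - [0.5, 0.72, 0.12, 0, 0, 0, 0.15]
    - [0.5, 0.793, 0.13, 0.05, 0, 0, 0.188]
    - [0.5, 0.793, 0.13, 0.15, 0, 0, 0.188]
    - [0.5, 0.793, 0.13, 0.25, 0, 0, 0.188]
    - [0.5, 0.793, 0.13, 0.25, 0, 0, 0.188]
    - [0.5, 0.793, 0.13, 0.25, 0, 0, 0.188]

```text
clock: 13.6
tcp_pos: [0.6454, -0.17, 0.2026]
orientation: [-3.075, -0.635, 0.002]
contact_force: [-0.5, -1.5, 0.1]
grip_width: 0.0615
```

Run:
```python
from h import *
from go import show
show([(.6428,-.174,.1875),(.6428,-.174,.1525)],-67)
S=cam("scene")
b=np.array([.0027,-.006]);v=np.array([.697,-.1755])-(onz(S,[(275,162)],.11)[0,:2]-b);print("r,q",np.hypot(*v),np.arctan2(v[1],v[0])+.035)
img=S["img"][160:205,255:295].astype(int);mx=img.max(2);sat=mx-img.min(2)
for row,s in zip(mx,sat): print("".join("o" if b>45 else "#" if a<60 else "+" if a<125 else "-" if a<170 else "." for a,b in zip(row,s)))
```

```text
clk 13.60 tcp [ 0.6454 -0.17    0.2026] yaz -66.7 tilt 0.10 F [-0.5 -1.5  0.1] M [-0.    0.07 -0.03] w 0.0615 j [ 0.32  0.51 -0.22  1.6   0.12  1.05 -1.1 ]
(0.6428, -0.174, 0.1875) [-0.027, 0.018, 0.1, -0.0, 0.0, 0.002]
(0.6428, -0.174, 0.1525) [-0.026, 0.018, 0.334, -0.0, 0.0, 0.002]
r,q 0.05775071710654208 1.585678804325185
++++++++++++++--+++++--+++++++oooooooooo
+++++++++++---+++++++--+++++++oooooooooo
+++++++-----++++++++--++++++++oooooooooo
++------++++++++++++--++++++++oooooooooo
+++++++++++++++++++--+++++++++oooooooooo
++--++++++++++++++--++++++++++oooooooooo
+++++++++++++++++---+++++++++ooooooooooo
+++++++++++++++---++++++++++oooooooooooo
+++++++++++++++-++++++++++++oooooooooooo
+++++++++++++++++++++++++ooooooooooooooo
++++++++++++++++++++++oooooooooooooooooo
+++++++++++++++++++++-oooooooooooooooooo
+++++++++++++++++++++ooooooooooooooooooo
+++++++++++++++++++++ooooooooooooooooooo
+++++++++++++++++++++ooooooooooooooooooo
++++++++++++++++++++oooooooooooooooooooo
+++++++++++++++++++-oooooooooooooooooooo
++++++++++++++++---ooooooooooooooooooooo
+++++++++++++++----ooooooooooooooo
[... 372 characters left out ...]
ooo
++oooo..-++---.......ooooooooooooooooooo
++ooo....--------....ooooooooooooooooooo
++ooo...----------....oooooooooooooooooo
++oo....-----------....ooooooooooooooooo
++oo....-----------....ooooooooooooooooo
+++o....-----------....ooooooooooooooooo
+++-....----------......oooooooooooooooo
++--....---------.......oooooooooooooooo
++--......-----...........oooooooooooooo
++--.......................ooooooooooooo
++-.........................oooooooooooo
+-......-....................ooooooooooo
--.......--.----..............oooooooooo
-....--........................ooooooooo
......---.....-...--...........ooooooooo
......--------------............oooooooo
.......-------------............oooooooo
```

Request:
send_rows:
  deltas:
    - [0.5, 0, 0, 0.05, 0, 0, 0]
    - [0.5, 0, 0, 0.05, 0, 0, 0]
    - [0.5, 0, 0, 0.05, 0, 0, 0]

```text
clock: 13.9
tcp_pos: [0.645, -0.1716, 0.1959]
orientation: [3.077, 0.633, 0.0]
contact_force: [0.7, -0.2, -1.0]
grip_width: 0.0619
```

Run:
```python
from h import *
from go import show
show([(.6428,-.174,.1875),(.6415,-.1755,.1875)],-67)
S=cam("scene")
img=S["img"][178:200,255:280].astype(int);mx=img.max(2);sat=mx-img.min(2)
for row,s in zip(mx,sat): print("".join(" ooo" if b>45 else "%4d"%a for a,b in zip(row,s)))
```

```text
clk 13.90 tcp [ 0.645  -0.1716  0.1959] yaz -66.8 tilt 0.01 F [ 0.7 -0.2 -1. ] M [0.03 0.01 0.03] w 0.0619 j [ 0.32  0.52 -0.21  1.61  0.12  1.03 -1.1 ]
(0.6428, -0.174, 0.1875) [-0.02, 0.009, 0.056, 0.0, -0.0, 0.001]
(0.6415, -0.1755, 0.1875) [-0.032, 0.015, 0.056, 0.0, -0.0, 0.001]
  85  82  74  81  87  86  89  95  94  94  90  94  91  93  89  93  95  99  99 104 118 ooo ooo ooo ooo
  92  89  90  89  90  88  90  89  95  95  93  90  92  92  88  96 106 125 129 121 ooo ooo ooo ooo ooo
  97  93  93  95  93  92  93  90  93  90  93  91  95  96  97 104 129 140 146 139 ooo ooo ooo ooo ooo
  94  95  95  94  95  94  93  95  91  93  91  95  94  91  92  97 116 133 133 126 ooo ooo ooo ooo ooo
 101  95  92  96  93  96  92  92  93  94  91  91  94  93  98 106 112 110 112 114 ooo ooo ooo ooo ooo
 101 109 117 111 102  93  95  91  93  92  91  89  88  87 100 ooo ooo 117 116 ooo ooo ooo ooo ooo ooo
 106 117 ooo ooo ooo  91  84  86  86  85  84  88  82  83 103 ooo ooo ooo ooo ooo ooo ooo ooo ooo ooo
  99 ooo ooo ooo ooo  99  81  87  83  84  80  83  79  88 112 ooo ooo ooo ooo ooo ooo ooo ooo ooo ooo
 101 11
[... 706 characters left out ...]
02 113 ooo 190 227 227 181 142 144 152 155 159 159 159 159 159 159 162 209 238 238 226 ooo ooo
 109 108 124 157 188 207 216 191 147 145 151 155 160 160 159 160 160 161 179 223 238 231 223 209 ooo
 108 104 126 157 180 188 200 195 162 148 152 158 158 161 162 161 167 183 219 236 234 222 225 220 ooo
 106 109 128 158 178 176 212 230 219 177 165 166 167 167 169 181 203 219 234 233 215 216 228 226 226
 109 108 131 163 175 173 195 229 236 230 226 219 220 219 224 231 232 230 219 202 197 216 226 229 237
 107 110 145 172 178 181 172 190 209 221 229 231 237 232 226 223 216 195 175 183 216 224 221 233 240
 111 141 171 183 179 181 180 171 169 180 191 195 201 198 189 179 175 167 187 214 224 212 211 233 241
```

Visually the spout needs about 5.4 mm of lateral correction, giving (0.6415, -0.1755), which agrees with the top-view estimate. Shift, then descend into the mouth.

Request:
send_rows:
  deltas:
    - [0.5, -0.016, 0.008, 0, 0, 0, 0]
    - [0.5, -0.032, 0.015, 0.02, 0, 0, 0]
    - [0.5, -0.032, 0.015, 0.05, 0, 0, 0]
    - [0.5, -0.032, 0.015, 0.08, 0, 0, 0]
    - [0.5, -0.032, 0.015, 0.1, 0, 0, 0]
    - [0.5, -0.032, 0.015, 0.12, 0, 0, 0]
    - [0.5, -0.032, 0.015, 0.14, 0, 0, 0]
    - [0.5, -0.032, 0.015, 0.14, 0, 0, 0]

```text
clock: 14.62
tcp_pos: [0.6411, -0.1752, 0.1739]
orientation: [-3.077, -0.633, 0.002]
contact_force: [-1.0, 0.1, -0.2]
grip_width: 0.0617
```

Run:
```python
from h import *
from go import show
show([(.6415,-.1755,.165)],-67)
S=cam("scene")
img=S["img"][178:200,255:280].astype(int);mx=img.max(2);sat=mx-img.min(2)
for row,s in zip(mx,sat): print("".join(" ooo" if b>45 else "%4d"%a for a,b in zip(row,s)))
```

```text
clk 14.62 tcp [ 0.6411 -0.1752  0.1739] yaz -66.7 tilt 0.07 F [-1.   0.1 -0.2] M [ 0.02  0.02 -0.  ] w 0.0617 j [ 0.32  0.54 -0.21  1.63  0.13  0.99 -1.1 ]
(0.6415, -0.1755, 0.165) [0.002, 0.003, 0.059, -0.0, 0.0, 0.001]
  55  57  72 103 122 129 119 106 103  90  93  94  92  91  92  94  94  95  99 109 117 127 134 119 110
  55  57  70  95 121 127 113  91  91  91  95  96  96  92  97  93  95  92 106 126 138 133 121 102 101
  55  56  65  93 120 119 103  92  90  89  96  90  93  90  93  91  95  93 109 122 119 110 100 100 103
  56  51  62  90 118 119 100  93  90  86  94  92  91  94  94  95  92  93 101 101  98  97  96  97 102
  55  57  60  90 117 121 114  95  91  85  96  93  95  94  93  93  90  90  93  92  94  92  96 101 100
  68  59  74 101 116 111  92  84  91  86  93  95  95  92  94  93  92  90  89  92  94  95  95  98 107
  86  76  89 100 107  96  79  81  89  84  89  94  92  93  92  89  93  90  94  92  94  94  95  98 107
  90  86  94  99  89  85  76  82  92  85  87  94  92  90  92  95  92  89  91  92  90  89  91 101 112
  91  89  90  93  88  82  75  79  93  93  92  92  93  94  95  92  95  9
[... 642 characters left out ...]
98 116 ooo 174 190 170 138 115  89  86  84  83  84  85  87  80  85 118 195 234 235 224 ooo ooo
 108 106 122 157 183 196 181 147 121  95  84  83  84  84  87  83  84  97 142 216 237 232 222 208 ooo
 108 108 126 153 181 185 184 164 136 108  87  87  88  87  86  89 100 136 201 235 233 220 224 218 ooo
 105 106 125 155 178 174 185 186 167 133 103 102 107 107 115 140 168 202 231 232 216 215 228 225 225
 106 108 130 160 175 169 170 182 188 176 168 176 196 200 210 226 228 224 217 201 197 218 225 229 237
 106 112 145 171 179 179 165 168 174 179 188 208 231 230 224 221 216 193 177 188 216 225 219 235 240
 112 140 175 182 179 181 175 166 165 165 168 182 199 196 187 180 174 170 185 214 225 213 211 232 241
```

Spout is centred laterally (columns 8.5–17.5 against mouth centre 13.1) and entering the bore. Continue slowly.

Request:
send_rows:
  deltas:
    - [0.5, 0, 0, 0.02, 0, 0, 0]
    - [0.5, 0, 0, 0.04, 0, 0, 0]
    - [0.5, 0, 0, 0.06, 0, 0, 0]
    - [0.5, 0, 0, 0.08, 0, 0, 0]
    - [0.5, 0, 0, 0.08, 0, 0, 0]

```text
clock: 15.08
tcp_pos: [0.641, -0.1753, 0.1619]
orientation: [-3.077, -0.633, 0.002]
contact_force: [-1.3, 0.7, -1.3]
grip_width: 0.0615
```

```bash
python3 -c "
from go import *
show([])"
```

```text
clk 15.08 tcp [ 0.641  -0.1753  0.1619] yaz -66.7 tilt 0.07 F [-1.3  0.7 -1.3] M [ 0.03 -0.04  0.02] w 0.0615 j [ 0.32  0.55 -0.21  1.64  0.13  0.97 -1.1 ]
```

Request:
send_rows:
  deltas:
    - [0.5, 0, 0, 0.015, 0, 0, 0]
    - [0.5, 0, 0, 0.03, 0, 0, 0]
    - [0.5, 0, 0, 0.04, 0, 0, 0]
    - [0.5, 0, 0, 0.05, 0, 0, 0]
    - [0.5, 0, 0, 0.055, 0, 0, 0]
    - [0.5, 0, 0, 0.055, 0, 0, 0]

```text
clock: 15.58
tcp_pos: [0.6415, -0.1753, 0.1544]
orientation: [-3.077, -0.633, 0.0]
contact_force: [0.1, 0.7, -0.9]
grip_width: 0.0619
```

```bash
python3 -c "
from go import *
show([])"
```

```text
clk 15.58 tcp [ 0.6415 -0.1753  0.1544] yaz -66.7 tilt 0.02 F [ 0.1  0.7 -0.9] M [ 0.05  0.04 -0.02] w 0.0619 j [ 0.32  0.56 -0.21  1.65  0.13  0.95 -1.1 ]
```

Still free, as expected (home is predicted at about 0.152). Lower a little more until contact.

Request:
send_rows:
  deltas:
    - [0.5, 0, 0, 0.007, 0, 0, 0]
    - [0.5, 0, 0, 0.014, 0, 0, 0]
    - [0.5, 0, 0, 0.02, 0, 0, 0]
    - [0.5, 0, 0, 0.02, 0, 0, 0]
    - [0.5, 0, 0, 0.02, 0, 0, 0]

```text
clock: 16.0
tcp_pos: [0.6418, -0.1746, 0.1527]
orientation: [-3.076, -0.634, -0.001]
contact_force: [-2.9, 2.5, 7.3]
grip_width: 0.0619
```

```bash
python3 -c "
from go import *
show([])"
```

```text
clk 16.00 tcp [ 0.6418 -0.1746  0.1527] yaz -66.7 tilt 0.05 F [-2.9  2.5  7.3] M [ 0.55  0.83 -0.07] w 0.0619 j [ 0.32  0.56 -0.21  1.65  0.13  0.95 -1.1 ]
```

Contact came at TCP z = 0.1527 with 7 N up, exactly the predicted home height. Release and withdraw.

Request:
send_rows:
  deltas:
    - [0.6, 0, 0, 0, 0, 0, 0]
    - [0.75, 0, 0, -0.005, 0, 0, 0]
    - [0.85, 0, 0, -0.005, 0, 0, 0]
    - [1, 0, 0, -0.005, 0, 0, 0]
    - [1, 0, 0, -0.005, 0, 0, 0]
    - [1, 0, 0, -0.005, 0, 0, 0]
    - [1, 0, 0, -0.1, 0, 0, 0]
    - [1, 0, 0, -0.3, 0, 0, 0]
    - [1, 0, 0, -0.5, 0, 0, 0]
    - [1, 0, 0, -0.8, 0, 0, 0]
    - [1, 0, 0, -0.8, 0, 0, 0]

```text
clock: 16.92
tcp_pos: [0.6451, -0.1762, 0.2799]
orientation: [3.073, 0.631, 0.018]
contact_force: [1.0, 0.4, 0.9]
grip_width: 0.0852
```

Request:
send_rows:
  deltas:
    - [1, -0.2, 0.2, 0, 0, 0, 0]
    - [1, -0.4, 0.4, 0, 0, 0, 0]
    - [1, -0.6, 0.6, 0, 0, 0, 0]
    - [1, -0.8, 0.8, 0, 0, 0, 0]
    - [1, -1, 1, 0, 0, 0, 0]
    - [1, -1, 1, 0, 0, 0, 0]

```text
clock: 17.42
tcp_pos: [0.557, -0.3833, 0.2713]
orientation: [3.076, 0.612, -0.007]
contact_force: [-0.8, -2.0, 0.0]
grip_width: 0.0852
```

Run:
```python
from h import *
from go import show
show([])
S=cam("scene");T=cam("top")
for n,c in(("S",S),("T",T)): cv2.imwrite(f"pics/end{n}.png",c["img"][:,:,::-1])
img=S["img"][140:205,240:300].astype(int);mx=img.max(2);sat=mx-img.min(2)
for row,s in zip(mx,sat): print("".join("o" if b>45 else "#" if a<60 else "+" if a<125 else "-" if a<170 else "." for a,b in zip(row,s)))
b=[.0027,-.006,0]
for n,P in(("tip home/rim centre",(.6415,-.1755,.159)),("collar bottom",(.6415,-.1755,.125)),("mouth",(.6415,-.1755,.105))): print(n,px(S,np.array(P)+b)-[240,140])
a=cv2.cvtColor(cv2.imread("pics/scene0.png"),cv2.COLOR_BGR2RGB);d=np.abs(a.astype(int)-S["img"]).max(2)
for n,(x0,x1,y0,y1) in dict(lower_lug_stand=(310,356,262,292),flux=(370,390,232,272),spool=(276,298,228,262),cleaner=(302,318,195,222)).items(): print(n,"mean diff",d[y0:y1,x0:x1].mean())
```

```text
clk 17.42 tcp [ 0.557  -0.3833  0.2713] yaz -67.5 tilt 0.39 F [-0.8 -2.   0. ] M [-0.09  0.07  0.03] w 0.0852 j [ 0.61  0.46 -0.15  1.51  0.08  1.17 -0.73]
ooooooooooooooooooooo----------------------..---------.....-
oooooooooooooooooooooo---------------------------------..---
ooooooooooooooooooooooo--------------------------+--------++
oooooooooooooooooooooooo---------+-+------.----++--+++-+++++
ooooooooooooooooooooooooo----++++-+--+---.----+-++-+-+-+++++
oooooooooooooooooooooooooo---+-+-+-+++------+++-+-------++++
ooooooooooooooooooooooooooo---++-++---------++-----------+++
oooooooooooooooooooooooooooo---+-+--------------++-------++-
ooooooooooooooooooooooooooooo--+-+-----------+---+--+++---oo
oooooooooooooooooooooooooooo--+-+---++-------------++++-oooo
oooooooooooooooooooooooooooo++---+--+++-+---------+-+-oooooo
ooooooooooooooooooooooooooo-++---++--+-+-------------ooooooo
oooooooooooooooooooooooooo+++++--+-+---+-----------ooooooooo
ooooooooooooooooooooooo-+++++++-++++++++----+--+-ooooooooooo
ooooooooooooooooooooo+++++++++-++++++++--++-----oooooooooooo
ooooooooooooooooooo++++++++++
[... 2580 characters left out ...]
ooooooooooooo
oooooooooooo+++++--+++++++++++++++++++-....ooooooooooooooooo
oooooooooooo++++--.-++++++++++++++--+-......oooooooooooooooo
ooooooooooooo+++-..-----+++++++-------.......ooooooooooooooo
ooooooooooooo++-....----------------..........oooooooooooooo
oooooooooooo-+--.....---------------..........oooooooooooooo
ooooooooooo-.--......---------------...........ooooooooooooo
ooooooooo-...-.......---------------...........ooooooooooooo
tip home/rim centre [[26.92322436 32.45936217]]
collar bottom [[28.36737266 45.18369479]]
mouth [[29.18119115 52.35421677]]
lower_lug_stand mean diff 5.089855072463768
flux mean diff 4.1825
spool mean diff 2.716577540106952
cleaner mean diff 3.053240740740741
```

The funnel rim ellipse centres at about (26,32) against (26.9,32.5) predicted for a fully home, upright funnel. The lower funnel, bottles and spool show no image change. Hand in.

```bash
python3 -c "
from bench import r
print(r.hand_in())"
```

```text
the job is handed in; nothing more can be done
None
```

The job is handed in: the shutter is swung clear and the top funnel is in the jar's mouth, home and upright by my last checks. It took about 17.5 s of the 58 s. No verdict was reported.

**Shutter:** The first push, with closed fingers, rode over the pin and left the shutter at about 0.48 rad. I finished the push later with the spout of the held funnel. My last camera estimate was about 1.5 to 1.6 rad.

**Funnel:** I gripped the pads (the jaws read 62 to 64 mm on a 64 mm grip), turned the funnel about 46° anticlockwise and lifted it straight out. In the view after the lift the lower funnel was still seated. I then set the top funnel spout-down in the jar.

**Last checks:**
- **Seating:** contact came at the predicted home height, with about 7 N upward on the tool.
- **Position:** after release, the funnel's rim sat within about 1 pixel (roughly 2 mm) of where a fully home, upright funnel should appear.
- **Surroundings:** the image patches of the stand with the lower funnel, both bottles and the spool were essentially unchanged from the start. The open hand was well clear of everything.

**Disagreements and limits:**
- **Camera heights:** two-view heights came out about 4 to 8 mm too high (up to 14 mm on the post). I corrected for this with top-view positions and by comparing the hand and funnel directly in the same picture.
- **Shutter angle:** the angle is a rough one; the disc's measured hinge radius came out about 58 mm instead of 55 mm.
- **Final look:** I had already used all 12 picture views, so the last steps and the final state were checked only from pixel values and arm readings.

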